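# Lay the slide box down and feed it in past the screw backlash

### The arm

A 6-joint arm with a two-finger parallel gripper is mounted at the origin on a cart in front of the work surface, level with it; the furniture and walls round the work are solid. World frame = base frame: x ahead of the robot, y to its left, z up, the work surface at z = 0. Lengths are in mm, angles in rad, forces in N, time in s.
With the tool pointing down it reaches from about 275 to 825 mm from the base axis. Payload 4.9 kg.
Tool frame: the origin (TCP) lies midway between the tips of the shut fingers; the grasp point (between the pads) lies 19 mm behind it; z points along the fingers, y is the line along which they close (so a half turn about z gives the same grasp; the last joint's range is limited). The gripper opens to 85 mm and grips with 20 to 120 N. Pads are 22 mm wide; open, the fingers measure 114 mm over their backs; the gripper's body (76 mm by 85 mm) begins 54 mm behind the grasp point. The pads swing forward as they close: fully open they stand 13 mm farther back than shut.
Start: joints at [0.973, 0.326, -0.193, 1.052, 0, 1.437], TCP at [246.04, 491.918, 231.281] pointing down, gripper open.
Joint ranges: [-2.65, 2.65], [-0.97, 1.79], [-1.3, 1.35], [-1.93, 2.1], [-1.47, 1.37], [-3.14, 3.14]. Speed limits (rad/s): [2.57, 2.57, 3.14, 3.14, 3.14, 3.14].

### API

Orientations are given as a 3x3 rotation matrix whose columns are the frame's x, y, z axes.
In Python, from workcell import env, job, grab_frame gives the robot as it stands (env), with the cameras as plain functions and the job (job).
- The arm moves only by the shell command python3 inch.py [OPENING] [FORCE], which reads ROWS from standard input. ROWS is a JSON list of rows, 1 to 20 of them, each an object with the fields x, y, z (the shift in mm), wx, wy, wz (a rotation vector in rad); a field left out counts as zero; each row is the pose to reach, as a shift and turn from the pose commanded when the command began, along the tool's axes at that moment; what a row does not reach only later rows make up. A row lasts 1/8 s, in which the tool goes at most 62.5 mm and 0.188 rad, less where a joint would pass 70% of its speed; a pose out of reach is approached as far as the arm can. OPENING is the opening from 0.0 (shut) to 1.0 (fully open), set as the command begins (- or left out keeps the last). The fingers move at their own pace and stop on an object; FORCE is the grip in N (left out, the last holds). Time passes only in rows, so rows that do not move let the fingers close. It prints the time, the measured TCP pose, the force, the opening and the grip force at its end. Input that does not fit is refused with a message, and nothing moves.
- env.get_obs(): the state, without advancing time (a new reading comes with each control period).
- grab_frame(name): name is "side" or "top"; returns a dict with "frame" (400x640x3 uint8, red, green, blue), "fov_y" (degrees; the focal length in pixels is half the picture's height over the tangent of half this angle, whatever the lens; pixels are square), "cx", "cy" (the principal point, pixels), "R" (3x3) and "t" (3): a world point X has camera coordinates R X + t. Camera axes: x right, y down, z forward; pixel columns grow to the right and rows downward; lengths in mm; the calibration is good to about 2 mm. A picture is of the moment at which its call begins. There is no depth.
- job.hand_in(): hands the job in; it is judged then, once.
The state is a dict: "t": time; "joints": joint angles; "joint_vel": joint speeds; "effort": joint torques, N m; "tool_pos": TCP position; "ee_rot": TCP orientation; "ft_force": force on the tool from outside, world axes, zero at the start; "wrist_torque": the same for the moment, N m; "grip_width": opening from 0.0 (shut) to 1.0 (fully open); "finger_force": force on a finger pad.
Only numpy, scipy, OpenCV 4.12 (cv2) and the standard library are available. Lean on these libraries where they do the work, as an engineer would, in place of code of your own. Each camera call takes 0.05 s, during which the arm holds its last target. There are 200 camera calls.

### The job

Push the top of the standing blue slide box over towards the white bridge, so that it tips over the step of its pocket and lies flat along the feeder's carriage. Then feed it in with the handwheel under the see-through grey visor: turn the red grip clockwise through the free play until the wheel goes stiff, and from there exactly one and a half turns more (an eighth of a turn either way is good enough). Let go, and leave the bottles and the jar on the bench where they stand.

Things in the scene. Friction and masses are not known exactly. Their poses are not given: they have to be found in the camera images.
- feeder: Benchtop slide feeder, fixed on the table: grey base plate 280 x 220 x 12 mm. Origin on the table under the plate (footprint x -140 to 140, y -105 to 115 mm); x points along the feed, away from the operator, y left, z up; turned by up to 11 degrees in the room. Carriage and bridge on its left (y = 64 mm), handwheel on a sloping white panel on its right (y -96 to 4 mm).
- step (a point): Top edge of the pocket's step on the aluminium carriage (76 mm wide), mid-width, at (-65, 64, 34) mm in feeder at the start. Beyond it a flat land, 124 mm long, at this height. Before it the pocket, 48 mm long, floor 10 mm lower, closed in front by an 8 mm thick lip, 6 mm high over the floor. The carriage is held by its screw: pushing does not shift it.
- bridge (a point): Middle of the lower front edge of the white reading bridge, at (29, 64, 89) mm in feeder, so 55 mm above the land. The opening is 80 mm wide; the bridge is 56 mm deep along x and its top is at z = 130 mm. It does not move.
- visor_edge (a point): Middle of the free edge of the rigid, see-through grey splash visor (4 mm thick, 60 mm wide), on its side towards the wheel, at about (-41, -46, 340) mm in feeder. The visor runs from here 180 mm down to the panel, parallel to the wheel's axis and 109 mm up-slope of it. It blocks a vertical gripper at the top of the crank's circle: tilt the tool towards the axis, 20 degrees or more.
- hub (a point): Point on the wheel's axis level with the middle of the crank grip, 51 mm out from the panel, at (-70, -46, 174) mm in feeder. The axis leans 30 degrees from vertical towards the operator: direction (-0.5, 0, 0.866) in feeder, also this point's own z; its x points up the slope, (0.866, 0, 0.5), its y left. The crank grip's middle circles this point at a radius of 45 mm.
- grip (a point): Middle of the red crank grip: a cylinder 24 mm in diameter, 50 mm long, parallel to the wheel's axis. It revolves freely on its pin, so a gripper can hold it all the way round without turning. The black wheel (106 mm across) lies 29 mm and more beneath it along the axis. At the start it is at the bottom to the left of its circle. Feeding in is clockwise: from the left over the top to the right.
- wheel: The black wheel; origin on its axis at the panel. It is loose on its screw: clockwise it first runs free (under 2 N at the crank grip) for an unknown 0.17 to 0.43 turn, then suddenly stiff (about 11 N at the grip while turning, 2.5 to 6 N left when it halts) as it carries the screw along with no more play. Turned back, it has 0.45 turn of play before the screw follows. It stays where it is left.
- carriage (a joint): Travel of the carriage in m, 0 at the start, growing as it is fed in (along x of feeder): 10 mm per turn of the wheel after the play is taken up, so 0.015 is wanted.
- slide_box: Blue slide box, closed, 40 (x) x 60 (y) x 100 mm (z), 0.17 to 0.35 kg; origin in the middle of its foot, z up its length. It stands loose in the pocket, up to 8 mm short of the step; pushed near its top towards the bridge it butts the step, tips over it and falls on the land, z then along the feed.
- reagent_bottle: Bystander: brown glass bottle with a black cap, 46 mm in diameter, 98 mm tall, origin under its foot; stands to the left of the feeder.
- cotton_jar: Bystander: white lidded jar, 68 mm in diameter, 90 mm tall, origin under its foot; far left.
- wash_bottle: Bystander: white wash bottle with a red cap and bent spout, 98 x 58 x 187 mm, origin under its foot; front right.

How it is judged (in metres and radians):
On the way, in this order (a step that is already met when the one before it is completed fails the run):
1. the slide box lies flat along the carriage, its top end towards the bridge, before the carriage has been fed (angle between slide_box's own z axis and vertical between 1.47 and 1.67 rad and angle between the z axis of slide_box and the x axis of feeder, either way round below 0.2 rad and z of slide_box in the frame of feeder between 0.045 and 0.063 m and y of slide_box in the frame of feeder between 0.044 and 0.084 m and linear speed of slide_box below 0.02 m/s and value of joint carriage below 0.005 m), for 0.2 s.
2. the carriage has been fed by one and a half effective turns (15 mm, to 1.25 mm) (value of joint carriage between 0.01375 and 0.01625 m), for 0.2 s.
At the end, for the whole second after the job is handed in: The slide box lies flat (within 5 degrees) and at rest along the carriage (within 11 degrees), its foot end over the pocket and its top end towards the bridge, and the carriage stands 15 mm (within 1.25 mm, an eighth of a turn) further in than at the start; nothing is held (all of step 2 and angle between slide_box's own z axis and vertical between 1.47 and 1.67 rad and angle between the z axis of slide_box and the x axis of feeder, either way round below 0.2 rad and z of slide_box in the frame of feeder between 0.045 and 0.063 m and y of slide_box in the frame of feeder between 0.044 and 0.084 m and linear speed of slide_box below 0.02 m/s and x of slide_box in the frame of feeder between -0.09 and -0.035 m); the robot touches nothing.
It fails at once if a bottle or the jar on the bench is moved by more than 30 mm (distance of any of wash_bottle, reagent_bottle, cotton_jar from where it was at the start of the episode above 0.03 m).
It also fails if it takes over 64 s, if anything falls off the work surface, if the arm or the gripper's body presses on something with over 40 N, if the wrist force passes 120 N, or if a joint passes its speed limit or range.

## Working session

There is one attempt and no reset: what is moved stays moved. The work goes in short steps, Python scripts to look and compute and a shell command to move; the robot and the scene stay as the last step left them, time stands still between calls to the robot, and variables do not carry over. Pictures are saved under pics/ and viewed, at most 10 in all, crops included, and the job is handed in when it is done.

```bash
ls; mkdir -p pics
python3 - <<'E'
from workcell import env, job, grab_frame
import cv2, numpy as np
for n in("side","top"):
    f=grab_frame(n); cv2.imwrite(f"pics/{n}0.png",f["frame"][:,:,::-1])
    print(n,f["fov_y"],f["cx"],f["cy"],np.round(f["R"],4).tolist(),np.round(f["t"],1).tolist(), [k for k in f])
o=env.get_obs();print(o["t"],o["tool_pos"],np.round(o["ee_rot"],3).tolist(),o["ft_force"],o["grip_width"])
E
```

```text
inch.py
pics
workcell.py
side 57.7647713266905 317.0237101438216 200.30879420551886 [[-0.8036, -0.595, -0.0126], [-0.3618, 0.5052, -0.7835], [0.4725, -0.6251, -0.6213]] [504.3, 244.5, 1391.5] ['frame', 'fov_y', 'cx', 'cy', 'R', 't']
top 47.8462949721072 312.777445342192 204.16896254630436 [[0.0251, -0.9996, 0.0112], [-0.9961, -0.026, -0.084], [0.0843, -0.009, -0.9964]] [166.2, 524.7, 1574.3] ['frame', 'fov_y', 'cx', 'cy', 'R', 't']
0.1 [245.73816722 491.47794039 230.5852772 ] [[-0.894, 0.447, -0.001], [0.447, 0.894, -0.001], [0.0, -0.002, -1.0]] [ 0.18871768  0.46222425 -0.37929977] 0.9987882765438468
```

View pics/side0.png

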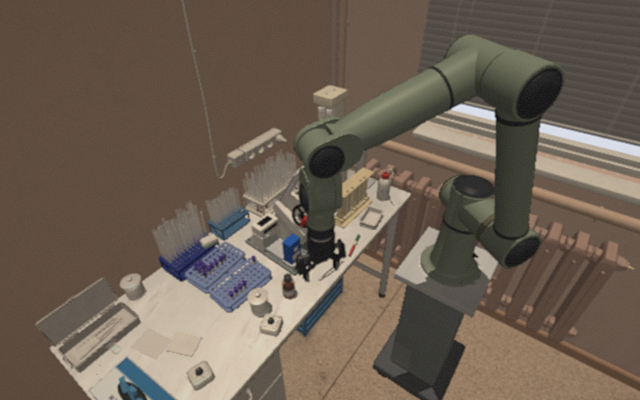

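View pics/top0.png

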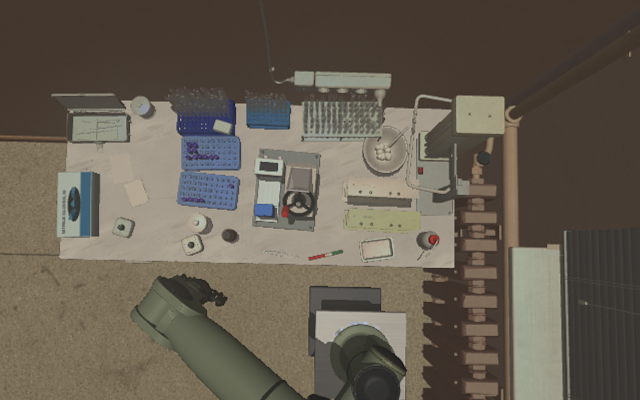

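The side view shows the feeder near (290,230), with the blue box at (291,247), partly hidden by the gripper. The top view shows the base plate at columns 252–320 and rows 150–230, the box at (265,211), the wheel at (299,203) and the red grip at (286,212). I'll enlarge both.

```bash
cat > h.py <<'E'
import numpy as np, cv2
from workcell import env, job, grab_frame
def cam(n):
    f=grab_frame(n); F=200/np.tan(np.radians(f["fov_y"]/2)); f["F"]=F; f["R"]=np.array(f["R"]);f["t"]=np.array(f["t"]); return f
def proj(f,X):
    c=np.atleast_2d(X)@f["R"].T+f["t"]; return c[:,:2]/c[:,2:]*f["F"]+[f["cx"],f["cy"]]
def back(f,p,z):
    d=f["R"].T@[(p[0]-f["cx"])/f["F"],(p[1]-f["cy"])/f["F"],1]; o=-f["R"].T@f["t"]
    return o+d*(z-o[2])/d[2]
def crop(f,name,x0,y0,w,h,s):
    cv2.imwrite(name,cv2.resize(f["frame"][y0:y0+h,x0:x0+w,::-1],None,fx=s,fy=s,interpolation=cv2.INTER_CUBIC))
E
python3 - <<'E'
from h import *
a=cam("top");b=cam("side")
A=cv2.resize(a["frame"][140:240,240:330],None,fx=6,fy=6,interpolation=2)
B=cv2.resize(b["frame"][160:280,230:340],None,fx=5,fy=5,interpolation=2)[:600]
crop(a,"pics/top1.png",242,142,96,96,6); crop(b,"pics/side1.png",230,170,120,110,5)
for p in [(252,150),(320,150),(252,228),(320,228)]: print(back(a,p,12).round(1))
E
```

```text
[710.4 402.5  12. ]
[717.1 158.4  12. ]
[430.8 392.3  12. ]
[436.9 151.7  12. ]
```

View pics/top1.png

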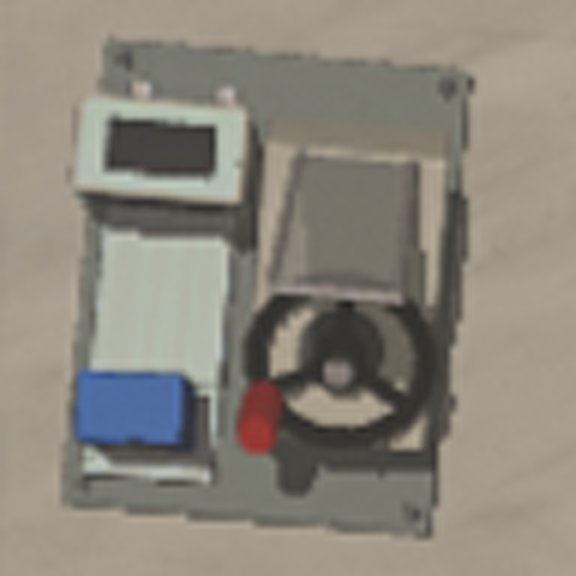

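View pics/side1.png

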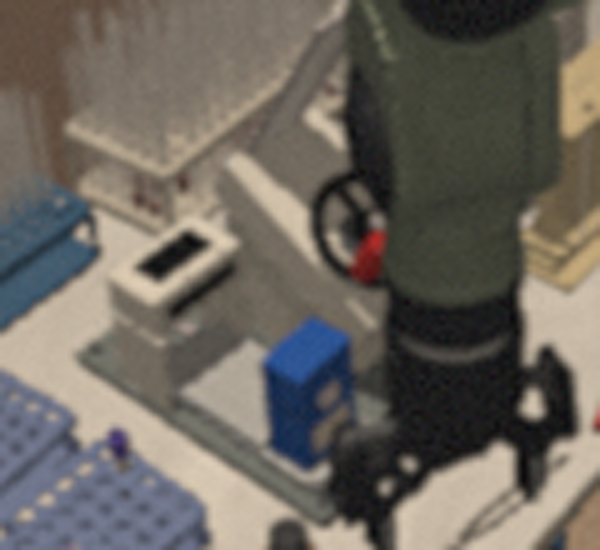

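The top crop shows the plate corners at (107,40), (470,73), (432,533) and (63,503). The box top spans (78–187, 372–445), the grip runs from (265,385) to (257,445), and the hub is near (338,373). I'll fit the feeder pose next.

```bash
cat >> h.py <<'E'
def T(q):
    c,s=np.cos(q[2]),np.sin(q[2]); return np.array([[c,-s,0],[s,c,0],[0,0,1]]),np.array([q[0],q[1],0])
def W(q,P):
    R,t=T(q); return np.atleast_2d(P)@R.T+t
E
python3 - <<'E'
from h import *
from scipy.optimize import least_squares
a=cam("top");b=cam("side")
un=lambda u:(np.array(u,float)+.5)/6-.5+242*np.array([1,0])+142*np.array([0,1])
P=np.array([[140,115,12],[140,-105,12],[-140,-105,12],[-140,115,12]])
px=un([[107,40],[470,73],[432,533],[63,503]])
r=least_squares(lambda q:(proj(a,W(q,P))-px).ravel(),[570,280,0])
q=r.x; print(q,r.fun.round(2)); np.save("q.npy",q)
ck=lambda s:((s+.5-[242,142])*6-.5).round(0).tolist()
ck2=lambda s:((s+.5-[230,170])*5-.5).round(0).tolist()
pts=dict(bridgeL=[29,104,130],bridgeR=[29,24,130],hub=[-70,-46,174],visor=[-41,-46,340],step=[-65,64,34],vL=[-41,-16,340],vR=[-41,-76,340],plateFL=[-140,115,12],plateBL=[140,115,12])
for k,v in pts.items():
    w=W(q,v); print(k,w.round(1)[0],ck(proj(a,w))[0],ck2(proj(b,w))[0])
# box top centre z~124 and grip
bt=un([[78,372],[187,375],[184,447],[77,440]])
R,t=T(q)
for p in bt: print("boxtop", (R.T@(back(a,p,124)-t)).round(1))
H=np.array([-70,-46,174.]);X=np.array([.866,0,.5]);Y=np.array([0,1.,0]);Z=np.array([-.5,0,.866])
th=np.arange(0,360,5)
C=np.array([H+45*(np.cos(np.radians(k))*X+np.sin(np.radians(k))*Y) for k in th])
pp=proj(a,W(q,C)); g=un([[261,416]]); 
for k,s in zip(th,ck(pp)):
    if 90<=k<=190: print(k,s)
for k in (0,90,135,180): print(k, [ck(proj(a,W(q,H+45*(np.cos(np.radians(k))*X+np.sin(np.radians(k))*Y)+s*Z)))[0] for s in (-25,25)])
E
```

```text
[ 5.71929459e+02  2.70284968e+02 -5.86677428e-02] [-0.19 -0.26  0.33 -0.56  0.15  0.51 -0.28  0.28]
bridgeL [607.  372.4 130. ] [84.0, 193.0] [163.0, 301.0]
bridgeR [602.3 292.5 130. ] [228.0, 205.0] [238.0, 247.0]
hub [499.4 228.5 174. ] [338.0, 388.0] [391.0, 210.0]
visor [528.3 226.8 340. ] [335.0, 299.0] [353.0, 15.0]
step [510.8 338.   34. ] [156.0, 383.0] [298.0, 417.0]
vL [530.1 256.7 340. ] [272.0, 294.0] [325.0, 34.0]
vR [526.5 196.8 340. ] [398.0, 305.0] [381.0, -3.0]
plateFL [438.9 393.3  12. ] [61.0, 505.0] [326.0, 524.0]
plateBL [718.4 376.9  12. ] [106.0, 38.0] [75.0, 355.0]
boxtop [-69.4  98.6 124. ]
boxtop [-66.   38.7 124. ]
boxtop [-105.7   36.7  124. ]
boxtop [-106.8   95.6  124. ]
90 [253.0, 381.0]
95 [253.0, 388.0]
100 [254.0, 394.0]
105 [255.0, 401.0]
110 [257.0, 407.0]
115 [259.0, 414.0]
120 [262.0, 420.0]
125 [266.0, 426.0]
130 [270.0, 431.0]
135 [275.0, 436.0]
140 [280.0, 441.0]
145 [285.0, 446.0]
150 [291.0, 450.0]
155 [298.0, 453.0]
160 [304.0, 456.0]
165 [311.0, 459.0]
170 [318.0, 461.0]
175 [325.0, 462.0]
180 [332.0, 463.0]
185 [339.0, 463.0]
190 [347.0, 463.0]
0 [[346.0, 292.0], [340.0, 330.0]]
90 [[258.0, 361.0], [249.0, 401.0]]
135 [[279.0, 416.0], [271.0, 457.0]]
180 [[335.0, 442.0], [329.0, 484.0]]
```

Feeder pose fits to about 0.5 px (x 572, y 270, yaw -0.059), and the visor overlay agrees. Grip angle is about 117°. Next I'll work out the approach to the box.

```bash
cat >> h.py <<'E'
from scipy.spatial.transform import Rotation as Ro
q=np.load("q.npy")
H=np.array([-70,-46,174.]);X=np.array([.866,0,.5]);Y=np.array([0,1.,0]);Z=np.array([-.5,0,.866])
RD=np.diag([-1.,1,-1])                  # tool down, in feeder
RT=np.column_stack([-X,Y,-Z])           # tool along wheel axis, in feeder
def grip(k,out=0): # TCP in feeder with grasp point 'out' mm above grip middle
    k=np.radians(k); return H+45*(np.cos(k)*X+np.sin(k)*Y)+(out-19)*Z
def delta(p,Rf=None):
    o=env.get_obs(); R0=np.array(o["ee_rot"]); R,_=T(q)
    Rt=R0 if Rf is None else R@Rf
    return (R0.T@(W(q,p)[0]-o["tool_pos"])).round(1),Ro.from_matrix(R0.T@Rt).as_rotvec().round(3)
def st():
    o=env.get_obs();R,t=T(q);print("t",round(o["t"],2),"feederTCP",(R.T@(o["tool_pos"]-t)).round(1),"F feeder",(R.T@o["ft_force"]).round(1),"rot err",Ro.from_matrix(RT.T@R.T@o["ee_rot"]).as_rotvec().round(3))
E
python3 - <<'E'
from h import *
a=cam("top")
for n,p in(("bottle",(229,236)),("wash",(428,240)),("jar",(200,224))): print(n,back(a,p,98).round())
for p in ([-155,67,231],[-150,67,106]): print(delta(p,RD))
E
```

```text
bottle [400. 457.  98.]
wash [ 403. -209.   98.]
jar [437. 556.  98.]
(array([-2.218e+02, -5.180e+01,  1.000e-01]), array([-0.   , -0.   , -0.405]))
(array([-226.4,  -49.8,  125.1]), array([-0.   , -0.   , -0.405]))
```

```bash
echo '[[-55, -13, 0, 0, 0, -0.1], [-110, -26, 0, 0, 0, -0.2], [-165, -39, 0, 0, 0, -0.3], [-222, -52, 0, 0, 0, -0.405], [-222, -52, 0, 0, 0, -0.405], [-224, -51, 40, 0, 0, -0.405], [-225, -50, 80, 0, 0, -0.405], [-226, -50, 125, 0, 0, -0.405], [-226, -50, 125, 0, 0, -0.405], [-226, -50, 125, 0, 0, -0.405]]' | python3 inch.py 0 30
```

```text
refused: ROWS must be a list of objects with named fields. Nothing was moved.
```

Wrong form. The message asks for a list of objects with named fields, so I'll send the same numbers that way.

```bash
echo '[{"x": -55, "y": -13, "wz": -0.1}, {"x": -110, "y": -26, "wz": -0.2}, {"x": -165, "y": -39, "wz": -0.3}, {"x": -222, "y": -52, "wz": -0.405}, {"x": -222, "y": -52, "wz": -0.405}, {"x": -224, "y": -51, "z": 40, "wz": -0.405}, {"x": -225, "y": -50, "z": 80, "wz": -0.405}, {"x": -226, "y": -50, "z": 125, "wz": -0.405}, {"x": -226, "y": -50, "z": 125, "wz": -0.405}, {"x": -226, "y": -50, "z": 125, "wz": -0.405}]' | python3 inch.py 0 30; python3 -c "
from h import *
st();print(delta([-120,67,106],RD),delta([-75,67,106],RD))"
```

```text
t: 1.6
tool_pos: [426.0, 347.0, 107.6]
ee_rot: [[-0.998, 0.058, 0.001], [0.058, 0.998, 0.001], [-0.001, 0.001, -1.0]]
ft_force: [0.3, 0.6, 0.7]
grip_width: -0.001
finger_force: 0.0
t 1.6 feederTCP [-150.2   68.1  107.6] F feeder [0.3 0.7 0.7] rot err [-0.001  0.523 -0.   ]
(array([-30.2,  -1.1,   1.7]), array([0.001, 0.001, 0.001])) (array([-75.2,  -1.1,   1.7]), array([0.001, 0.001, 0.001]))
```

```bash
echo '[{"x": -12, "y": -1, "z": 2}, {"x": -24, "y": -1, "z": 2}, {"x": -29, "y": -1, "z": 2}, {"x": -34, "y": -1, "z": 2}, {"x": -39, "y": -1, "z": 2}, {"x": -44, "y": -1, "z": 2}, {"x": -48, "y": -1, "z": 2}, {"x": -52, "y": -1, "z": 2}, {"x": -56, "y": -1, "z": 2}, {"x": -60, "y": -1, "z": 2}]' | python3 inch.py
python3 - <<'E'
from h import *
st(); b=cam("side"); a=cam("top"); A=cv2.resize(a["frame"][142:238,242:338],(384,384),interpolation=2);B=cv2.resize(b["frame"][200:280,250:330],(384,384),interpolation=2)
cv2.imwrite("pics/p2.png",np.hstack([A,B])[:,:,::-1])
E
```

```text
t: 2.85
tool_pos: [485.9, 341.5, 104.3]
ee_rot: [[-0.998, 0.059, 0.0], [0.059, 0.998, -0.0], [-0.0, -0.0, -1.0]]
ft_force: [-0.2, 0.1, 0.8]
grip_width: -0.007
finger_force: 0.2
t 2.85 feederTCP [-90.1  66.1 104.3] F feeder [-0.2  0.   0.8] rot err [0.    0.524 0.   ]
```

View pics/p2.png

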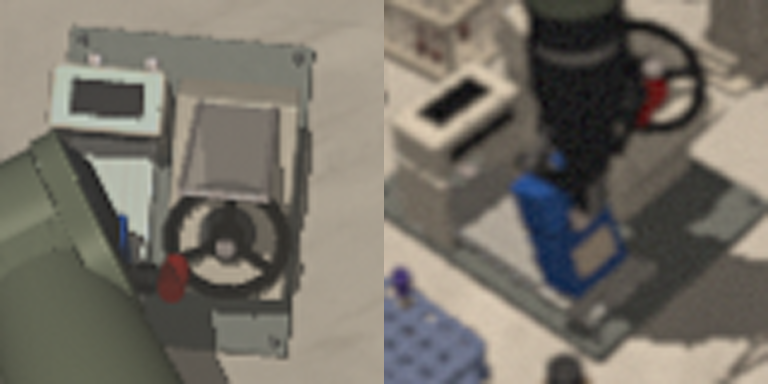

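The right half (side camera) shows the box leaning about 25° over the step and still resting against the fingers at (570,190). I'll keep pushing gently.

```bash
echo '[{"x": -4}, {"x": -8}, {"x": -12}, {"x": -16}, {"x": -16}, {"x": -16}, {"x": -16}]' | python3 inch.py; echo '[{"x": 30, "z": -20}, {"x": 50, "z": -50}, {"x": 60, "y": 40, "z": -110}, {"x": 60, "y": 60, "z": -150}, {"x": 60, "y": 80, "z": -150}]' | python3 inch.py 0.7
python3 - <<'E'
from h import *
st(); print(delta(grip(117,70),RT)); b=cam("side"); a=cam("top"); A=cv2.resize(a["frame"][142:238,242:338],(384,384),interpolation=2);B=cv2.resize(b["frame"][200:280,250:330],(384,384),interpolation=2)
cv2.imwrite("pics/p3.png",np.hstack([A,B])[:,:,::-1])
E
```

```text
t: 3.82
tool_pos: [501.4, 340.6, 104.3]
ee_rot: [[-0.998, 0.059, -0.0], [0.059, 0.998, -0.0], [0.0, -0.0, -1.0]]
ft_force: [-0.1, -0.8, 0.6]
grip_width: 0.0
finger_force: 0.0
t: 4.45
tool_pos: [448.1, 426.7, 259.5]
ee_rot: [[-0.998, 0.058, 0.007], [0.058, 0.998, 0.005], [-0.007, 0.006, -1.0]]
ft_force: [0.0, -0.7, -1.3]
grip_width: 0.695
finger_force: 0.0
t 4.45 feederTCP [-132.8  148.9  259.5] F feeder [ 0.1 -0.7 -1.3] rot err [-0.006  0.517  0.001]
(array([ -19.2, -155.1,   50.8]), array([ 0.006, -0.517, -0.001]))
```

View pics/p3.png

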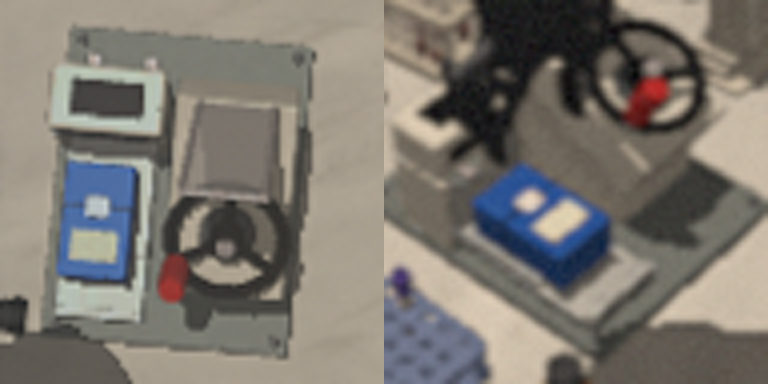

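The box lies flat along the carriage, with its top-view corners at (66,162), (138,166), (130,280) and (58,275). The red grip is now visible in both views, so I'll triangulate it.

Run:
```python
from h import *
a=cam("top");b=cam("side");R,t=T(q)
for p in [(66,162),(138,166),(130,280),(58,275)]:
    print("box",(R.T@(back(a,((p[0]+.5)/4+241.5,(p[1]+.5)/4+141.5),74)-t)).round(1))
from scipy.optimize import least_squares
c=[]
for f,(x,y,w,h) in((a,(275,195,20,28)),(b,(294,208,20,25))):
    s=f["frame"][y:y+h,x:x+w].astype(int); m=(s[...,0]>1.8*s[...,1])&(s[...,0]>70)
    ys,xs=np.nonzero(m); c.append((xs.mean()+x,ys.mean()+y)); print(c[-1],m.sum())
r=least_squares(lambda P:np.r_[proj(a,P)[0]-c[0],proj(b,P)[0]-c[1]],[480,270,165])
F=R.T@(r.x-t); d=F-H; print("grip",F.round(1),"slope",(d@X).round(1),(d@Y).round(1),(d@Z).round(1),np.degrees(np.arctan2(d@Y,d@X)),r.fun.round(2))
for k in(110,115,120,125): print(k,[ (proj(f,W(q,grip(k,19)))[0]-cc).round(2).tolist() for f,cc in((a,c[0]),(b,c[1]))])
```

```text
box [ 9.  99.8 74. ]
box [10.8 38.  74. ]
box [-87.4  35.9  74. ]
box [-88.3  97.5  74. ]
(np.float64(284.93333333333334), np.float64(211.13333333333333)) 60
(np.float64(304.135593220339), np.float64(220.16949152542372)) 59
grip [-88.2  -5.6 168.6] slope -18.5 40.4 4.4 114.57021072253076 [-0.11 -0.17  0.23  0.02]
110 [[-0.52, -1.67], [-1.06, 0.18]]
115 [[-0.11, -0.62], [-0.15, 0.69]]
120 [[0.39, 0.4], [0.8, 1.13]]
125 [[0.99, 1.37], [1.77, 1.49]]
```

Box foot is at x ≈ -88 (about -73 after feeding) and y ≈ 67. The grip is at about 116° with a radius of 44 mm, as expected.

```bash
echo '[{"x": -5, "y": -40, "wy": -0.13}, {"x": -10, "y": -80, "z": 10, "wy": -0.26}, {"x": -15, "y": -120, "z": 30, "wy": -0.39}, {"x": -19, "y": -155, "z": 50, "wy": -0.517}, {"x": -19, "y": -155, "z": 50, "wy": -0.517}, {"x": -19, "y": -155, "z": 50, "wy": -0.517}]' | python3 inch.py; python3 -c "
from h import *
st();print(delta(grip(116,60),RT),delta(grip(116,4),RT))"
```

```text
t: 5.4
tool_pos: [456.7, 268.0, 204.8]
ee_rot: [[-0.868, 0.06, 0.493], [0.052, 0.998, -0.029], [-0.494, 0.0, -0.869]]
ft_force: [0.6, -0.5, 0.6]
grip_width: 0.697
finger_force: 0.0
t 5.4 feederTCP [-114.9   -9.1  204.8] F feeder [ 0.7 -0.4  0.6] rot err [0.    0.007 0.001]
(array([-3.8,  3.5,  8.1]), array([-0.   , -0.007, -0.001])) (array([-4.2,  3.5, 64.1]), array([-0.   , -0.007, -0.001]))
```

```bash
echo '[{"x": -4, "y": 3.5, "z": 10, "wy": -0.007}, {"x": -4, "y": 3.5, "z": 25, "wy": -0.007}, {"x": -4, "y": 3.5, "z": 40, "wy": -0.007}, {"x": -4, "y": 3.5, "z": 55, "wy": -0.007}, {"x": -4, "y": 3.5, "z": 64, "wy": -0.007}, {"x": -4, "y": 3.5, "z": 64, "wy": -0.007}, {"x": -4, "y": 3.5, "z": 64, "wy": -0.007}]' | python3 inch.py; python3 -c "
from h import *
st()"; echo '[{}, {}, {}, {}, {}]' | python3 inch.py 0.1 30
python3 - <<'E'
from h import *
st(); b=cam("side"); a=cam("top"); A=cv2.resize(a["frame"][142:238,242:338],(384,384),interpolation=2);B=cv2.resize(b["frame"][190:270,250:330],(384,384),interpolation=2)
cv2.imwrite("pics/p4.png",np.hstack([A,B])[:,:,::-1])
E
```

```text
t: 6.28
tool_pos: [492.0, 270.0, 151.1]
ee_rot: [[-0.864, 0.059, 0.5], [0.051, 0.998, -0.029], [-0.501, 0.0, -0.866]]
ft_force: [0.1, -0.1, -0.2]
grip_width: 0.701
finger_force: 0.0
t 6.28 feederTCP [-79.8  -5.  151.1] F feeder [ 0.1 -0.1 -0.2] rot err [-0.    -0.001  0.   ]
t: 6.9
tool_pos: [491.8, 269.2, 151.4]
ee_rot: [[-0.864, 0.06, 0.501], [0.051, 0.998, -0.03], [-0.502, -0.001, -0.865]]
ft_force: [-3.2, -2.1, 5.9]
grip_width: 0.269
finger_force: 29.2
t 6.9 feederTCP [-79.9  -5.8 151.4] F feeder [-3.1 -2.3  5.9] rot err [ 0.001 -0.002  0.   ]
```

View pics/p4.png

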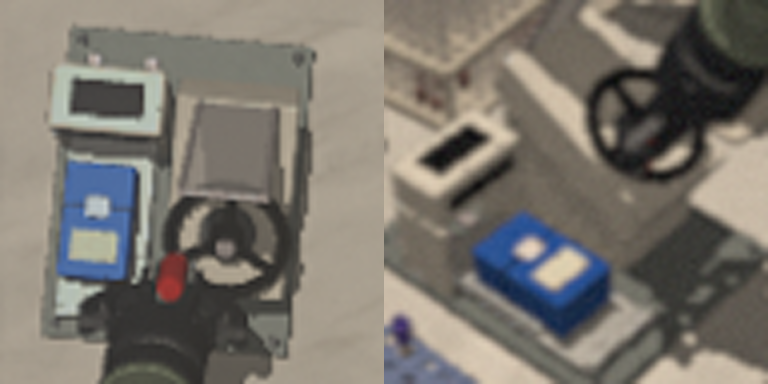

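The grip is held: opening 0.27 (about 23 mm), finger force 29 N, and red visible between the fingers at (172,275). The box still lies flat. Next is the circle table.

Run:
```python
import numpy as np
def rows(k0,ks):
    f=lambda k:np.array([-45*np.cos(np.radians(k)),45*np.sin(np.radians(k))])
    print(k0,'; '.join('%.1f %.1f'%tuple(f(k)-f(k0)) for k in ks))
rows(116,range(106,55,-10))
for k in range(56,-60,-8): rows(k,[k-4,k-8])
```

```text
116 -7.3 2.8; -15.0 4.3; -22.9 4.4; -30.6 3.2; -38.0 0.7; -44.9 -3.1
56 -2.5 -1.8; -4.9 -3.9
48 -2.3 -2.2; -4.4 -4.5
40 -1.9 -2.5; -3.7 -5.1
32 -1.6 -2.7; -2.9 -5.5
24 -1.2 -2.9; -2.1 -5.9
16 -0.8 -3.0; -1.3 -6.1
8 -0.3 -3.1; -0.4 -6.3
0 0.1 -3.1; 0.4 -6.3
-8 0.5 -3.1; 1.3 -6.1
-16 1.0 -3.0; 2.1 -5.9
-24 1.4 -2.8; 2.9 -5.5
-32 1.8 -2.6; 3.7 -5.1
-40 2.1 -2.3; 4.4 -4.5
-48 2.4 -2.0; 4.9 -3.9
-56 2.7 -1.7; 5.4 -3.1
```

```bash
cat >> h.py <<'E'
def wf():
    o=env.get_obs();R,t=T(q);d=R.T@(o["tool_pos"]-t)-H;F=R.T@o["ft_force"];x,y=d@X,d@Y;k=np.arctan2(y,x)
    tan=np.sin(k)*X-np.cos(k)*Y
    print("t %.2f ang %.1f r %.1f out %.1f | Ftan(cw) %.1f Frad %.1f Fax %.1f grip %.2f/%.0f"%(o["t"],np.degrees(k),np.hypot(x,y),d@Z+19,F@tan,F@(np.cos(k)*X+np.sin(k)*Y),F@Z,o["grip_width"],o["finger_force"]))
E
python3 -c "from h import *;wf()"; echo '[{"x": -7.3, "y": 2.8}, {"x": -15, "y": 4.3}, {"x": -22.9, "y": 4.4}, {"x": -30.6, "y": 3.2}, {"x": -38, "y": 0.7}, {"x": -44.9, "y": -3.1}, {"x": -44.9, "y": -3.1}]' | python3 inch.py >/dev/null;  python3 -c "from h import *;wf()"
```

```text
t 7.00 ang 116.3 r 44.8 out 4.4 | Ftan(cw) -1.1 Frad -2.7 Fax 6.9 grip 0.27/29
t 7.88 ang 55.9 r 45.3 out 4.4 | Ftan(cw) 1.2 Frad -0.6 Fax 7.7 grip 0.27/29
```

```bash
w(){ python3 -c "from h import *;wf()"; }
echo '[{"x": -2.5, "y": -1.8}, {"x": -4.9, "y": -3.9}, {"x": -4.9, "y": -3.9}]' | python3 inch.py >/dev/null; w
echo '[{"x": -2.3, "y": -2.2}, {"x": -4.4, "y": -4.5}, {"x": -4.4, "y": -4.5}]' | python3 inch.py >/dev/null; w
echo '[{"x": -1.9, "y": -2.5}, {"x": -3.7, "y": -5.1}, {"x": -3.7, "y": -5.1}]' | python3 inch.py >/dev/null; w
echo '[{"x": -1.6, "y": -2.7}, {"x": -2.9, "y": -5.5}, {"x": -2.9, "y": -5.5}]' | python3 inch.py >/dev/null; w
echo '[{"x": -1.2, "y": -2.9}, {"x": -2.1, "y": -5.9}, {"x": -2.1, "y": -5.9}]' | python3 inch.py >/dev/null; w
```

```text
t 8.25 ang 48.8 r 45.3 out 4.5 | Ftan(cw) -0.3 Frad 0.1 Fax 7.0 grip 0.27/29
t 8.62 ang 40.8 r 45.3 out 4.5 | Ftan(cw) -0.1 Frad 0.4 Fax 6.8 grip 0.27/29
t 9.00 ang 32.8 r 45.4 out 4.5 | Ftan(cw) 0.9 Frad -0.6 Fax 7.3 grip 0.28/29
t 9.38 ang 24.9 r 45.5 out 4.5 | Ftan(cw) -0.2 Frad 0.5 Fax 6.4 grip 0.27/29
t 9.75 ang 18.7 r 45.4 out 4.6 | Ftan(cw) -4.0 Frad 0.9 Fax 5.2 grip 0.27/29
```

```bash
w(){ python3 -c "from h import *;wf()"; }
echo '[{"x": -0.8, "y": -3}, {"x": -0.8, "y": -3}]' | python3 inch.py >/dev/null; w
echo '[{"x": -0.5, "y": -3.1}, {"x": -0.5, "y": -3.1}, {"x": -0.5, "y": -3.1}]' | python3 inch.py >/dev/null; w
```

```text
t 10.00 ang 17.4 r 45.4 out 4.6 | Ftan(cw) -10.0 Frad 1.6 Fax 3.2 grip 0.27/29
t 10.38 ang 13.8 r 45.4 out 4.6 | Ftan(cw) -11.4 Frad 0.9 Fax 3.2 grip 0.27/29
```

The wheel goes stiff at an angle of about 20° (±3°), so the target is 20 - 540 = -520°.

Run:
```python
import numpy as np
def rows(k0,ks):
    f=lambda k:np.array([-45*np.cos(np.radians(k)),45*np.sin(np.radians(k))])
    print(k0,'; '.join('%.1f %.1f 0 0 0 0'%tuple(f(k)-f(k0)) for k in ks))
rows(8,range(-4,-113,-12));rows(-112,range(-124,-353,-12));rows(-352,range(-364,-497,-12));rows(-496,[-504,-512,-517,-522])
```

```text
8 -0.3 -9.4 0 0 0 0; 1.3 -18.7 0 0 0 0; 4.8 -27.4 0 0 0 0; 10.1 -35.2 0 0 0 0; 16.9 -41.7 0 0 0 0; 24.8 -46.7 0 0 0 0; 33.7 -49.9 0 0 0 0; 43.0 -51.2 0 0 0 0; 52.4 -50.6 0 0 0 0; 61.4 -48.0 0 0 0 0
-112 8.3 4.4 0 0 0 0; 15.5 10.5 0 0 0 0; 21.3 17.9 0 0 0 0; 25.4 26.3 0 0 0 0; 27.7 35.5 0 0 0 0; 28.0 44.9 0 0 0 0; 26.4 54.1 0 0 0 0; 22.9 62.8 0 0 0 0; 17.6 70.6 0 0 0 0; 10.8 77.2 0 0 0 0; 2.9 82.2 0 0 0 0; -6.0 85.4 0 0 0 0; -15.3 86.7 0 0 0 0; -24.7 86.0 0 0 0 0; -33.7 83.4 0 0 0 0; -42.0 79.0 0 0 0 0; -49.2 73.0 0 0 0 0; -55.0 65.6 0 0 0 0; -59.1 57.1 0 0 0 0; -61.4 48.0 0 0 0 0
-352 -0.3 -9.4 0 0 0 0; 1.3 -18.7 0 0 0 0; 4.8 -27.4 0 0 0 0; 10.1 -35.2 0 0 0 0; 16.9 -41.7 0 0 0 0; 24.8 -46.7 0 0 0 0; 33.7 -49.9 0 0 0 0; 43.0 -51.2 0 0 0 0; 52.4 -50.6 0 0 0 0; 61.4 -48.0 0 0 0 0; 69.7 -43.6 0 0 0 0; 76.9 -37.5 0 0 0 0
-496 4.0 4.8 0 0 0 0; 7.4 10.1 0 0 0 0; 9.1 13.7 0 0 0 0; 10.4 17.4 0 0 0 0
```

```bash
w(){ python3 -c "from h import *;wf()"; }
echo '[{"x": -0.3, "y": -9.4}, {"x": 1.3, "y": -18.7}, {"x": 4.8, "y": -27.4}, {"x": 10.1, "y": -35.2}, {"x": 16.9, "y": -41.7}, {"x": 24.8, "y": -46.7}, {"x": 33.7, "y": -49.9}, {"x": 43.0, "y": -51.2}, {"x": 52.4, "y": -50.6}, {"x": 61.4, "y": -48.0}]' | python3 inch.py - 45 >/dev/null; w
```

```text
t 11.62 ang -103.9 r 44.7 out 4.8 | Ftan(cw) -10.4 Frad 6.9 Fax 4.4 grip 0.27/45
```

```bash
w(){ python3 -c "from h import *;wf()"; }
echo '[{"x": 8.3, "y": 4.4}, {"x": 15.5, "y": 10.5}, {"x": 21.3, "y": 17.9}, {"x": 25.4, "y": 26.3}, {"x": 27.7, "y": 35.5}, {"x": 28.0, "y": 44.9}, {"x": 26.4, "y": 54.1}, {"x": 22.9, "y": 62.8}, {"x": 17.6, "y": 70.6}, {"x": 10.8, "y": 77.2}, {"x": 2.9, "y": 82.2}, {"x": -6.0, "y": 85.4}, {"x": -15.3, "y": 86.7}, {"x": -24.7, "y": 86.0}, {"x": -33.7, "y": 83.4}, {"x": -42.0, "y": 79.0}, {"x": -49.2, "y": 73.0}, {"x": -55.0, "y": 65.6}, {"x": -59.1, "y": 57.1}, {"x": -61.4, "y": 48.0}]' | python3 inch.py >/dev/null; w
```

```text
t 14.12 ang 14.4 r 45.4 out 4.7 | Ftan(cw) -11.7 Frad 0.8 Fax 2.6 grip 0.27/45
```

```bash
w(){ python3 -c "from h import *;wf()"; }
echo '[{"x": -0.3, "y": -9.4}, {"x": 1.3, "y": -18.7}, {"x": 4.8, "y": -27.4}, {"x": 10.1, "y": -35.2}, {"x": 16.9, "y": -41.7}, {"x": 24.8, "y": -46.7}, {"x": 33.7, "y": -49.9}, {"x": 43.0, "y": -51.2}, {"x": 52.4, "y": -50.6}, {"x": 61.4, "y": -48.0}, {"x": 69.7, "y": -43.6}, {"x": 76.9, "y": -37.5}]' | python3 inch.py >/dev/null; w
echo '[{"x": 4, "y": 4.8}, {"x": 7.4, "y": 10.1}, {"x": 9.1, "y": 13.7}, {"x": 10.4, "y": 17.4}, {"x": 10.4, "y": 17.4}, {"x": 10.4, "y": 17.4}, {"x": 10.4, "y": 17.4}]' | python3 inch.py >/dev/null; w
```

```text
t 15.62 ang -130.8 r 44.7 out 4.6 | Ftan(cw) -12.0 Frad 4.0 Fax 10.5 grip 0.27/46
t 16.50 ang -159.0 r 44.7 out 4.4 | Ftan(cw) -10.0 Frad 1.9 Fax 12.6 grip 0.27/47
```

```bash
w(){ python3 -c "from h import *;wf()"; }
echo '[{"x": -0.6, "y": -1.8}, {"x": -1.2, "y": -3.5}, {"x": -1.2, "y": -3.5}]' | python3 inch.py >/dev/null; w
echo '[{}, {}, {}, {}]' | python3 inch.py 0.7 >/dev/null; w
echo '[{"z": -20}, {"z": -50}, {"z": -90}, {"z": -130}, {"z": -150}, {"z": -150}, {"z": -150}, {"z": -150}]' | python3 inch.py >/dev/null; w
python3 - <<'E'
from h import *
st(); b=cam("side"); a=cam("top"); A=cv2.resize(a["frame"][142:238,242:338],(384,384),interpolation=2);B=cv2.resize(b["frame"][190:270,250:330],(384,384),interpolation=2)
cv2.imwrite("pics/p5.png",np.hstack([A,B])[:,:,::-1])
E
```

```text
t 16.88 ang -158.2 r 44.7 out 4.5 | Ftan(cw) -0.4 Frad -0.5 Fax 10.8 grip 0.26/46
t 17.38 ang -158.1 r 45.9 out 3.7 | Ftan(cw) -0.2 Frad 0.4 Fax -0.4 grip 0.70/0
t 18.38 ang -158.0 r 46.8 out 152.8 | Ftan(cw) -0.5 Frad 0.3 Fax -0.1 grip 0.70/0
t 18.38 feederTCP [-174.5  -63.5  268.2] F feeder [-0.  -0.6 -0.1] rot err [ 0.001  0.001 -0.   ]
```

View pics/p5.png

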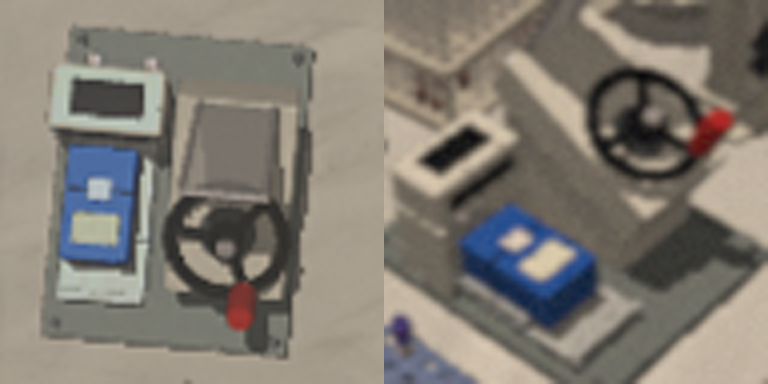

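The grip is released and clear at (240,308). The box lies flat, its label has moved about 17 crop pixels (roughly 15 mm) towards the bridge, and nothing is being touched.

Run:
```python
import cv2
from workcell import env, job, grab_frame
a=cv2.imread("pics/p3.png");b=cv2.imread("pics/p5.png")
m=cv2.matchTemplate(b[:384,:384],a[200:285,56:140],cv2.TM_CCOEFF_NORMED);print(cv2.minMaxLoc(m))
print(job.hand_in())
```

```text
(-0.5214683413505554, 0.9528413414955139, (82, 50), (57, 183))
the job is handed in; nothing more can be done
None
```

I tipped the slide box flat along the carriage and turned the wheel about 1.5 turns past the stiff point (about 539°, with the stiff point known to ±3°). The camera shows the box moved roughly 15 mm towards the bridge; I released the grip, moved clear and handed the job in at about 18 s, but no verdict came back.

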